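Mesh the drive roller in the jar labeller and hold it home

ROBOT

A 6-joint arm with a two-finger parallel gripper is mounted at the origin on the work surface. World frame = base frame: x ahead of the robot, y to its left, z up, the work surface at z = 0. Lengths are in m, angles in degrees, forces in N, time in s.
With the tool pointing down it reaches from about 0.25 to 0.8 m from the base axis. Payload 8.5 kg.
Tool frame: the origin (TCP) lies at the very end of the fingers, on their centre line; the grasp point (between the pads) lies 19 mm behind it; z points along the fingers, y is the direction in which the jaws open and shut (so a half turn about z gives the same grasp; the last joint's range is limited). The gripper opens to 85 mm and grips with 20 to 120 N. Pads are 22 mm wide; open, the fingers measure 114 mm over their backs; the gripper's body (76 mm by 85 mm) begins 54 mm behind the grasp point. The pads swing forward as they close: fully open they stand 13 mm farther back than shut.
Start: joints at [-67.838, 13.648, -0.773, 75.585, 0, 90], TCP at [0.198, -0.486, 0.231] pointing down, gripper open.
Joint ranges: [-152.45, 152.45], [-59.26, 108.67], [-65.41, 83.53], [-104.44, 129.93], [-82.83, 76.93], [-180, 180]. Speed limits (degrees/s): [127.2, 127.2, 159.86, 180, 180, 180].

INTERFACE

Orientations are given as a 3x3 rotation matrix whose columns are the frame's x, y, z axes.
In Python, from bench import bot, camera, ticket, regions_of, spot_point gives the robot as it stands.
- The arm moves only by the tool servo_tool, never from a script. Its argument "deltas" is one flat list of numbers, 7 for each row, row after row: the turn, a rotation vector about the tool's x, y, z in rad, then the shift along the tool's x, y, z in cm, then the finger opening in cm, from 0 to 8.54. A call has 1 to 10 rows; each row is the pose to reach, as a shift and turn from the pose commanded when the call began, along the tool's axes at that moment; what a row does not reach only later rows make up. A row lasts 1/8 s, in which the tool goes at most 62.5 mm and 10.7 degrees, less where a joint would pass 70% of its speed; a pose out of reach is approached as far as the arm can. A call with a gripper value outside its range is refused whole. The fingers move at their own pace and stop on an object; "newtons" is the grip in N (left out, the last holds). Time passes only in rows, so rows that repeat a pose let the fingers close. It gives the time, the measured TCP pose, the force and the opening at its end, in the units of the state.
- bot.state(): the state, without advancing time (a new reading comes with each control period).
- camera(name): name is "scene" or "top" or "wrist"; returns a dict with "pixels" (420x560x3 uint8, red, green, blue), "fov_y" (degrees; the focal length in pixels is half the picture's height over the tangent of half this angle, whatever the lens; pixels are square), "cx", "cy" (the principal point, pixels), "k1" (the pictures are not rectified: a ray, as slopes to the right and down, at radius r is drawn at 1 + k1 r^2 times it, then the intrinsics apply), "extrinsics" (4x4, takes a point from camera to world coordinates). Camera axes: x right, y down, z forward; pixel columns grow to the right and rows downward; lengths in m; the calibration is good to about 2 mm. A picture is of the moment at which its call begins. There is no depth.
- ticket.finish_job(): hands the job in, once; it reports no verdict.
Trained networks look in a picture, given as the dict that the camera call returned (one of the last four; its "shot" number tells which), for a name from the list of things; names that differ only in an ending like _2 or _b are one class to them, and where a whole thing is asked for, a point or a joint stands for the part that bears it (a point fixed in the world has none). Each returns a list of dicts, best first, with "score" (0 to 1); they miss things now and then, are a little off and sometimes report something else, mostly with a low value. They report only what shows in the picture. A call takes as long as a camera call. They do not tell look-alikes from the thing itself.
- regions_of(picture, query): "mask" (420x560 bool, what is visible of it) and "bbox" ([left, top, width, height] in pixels, round what is visible of it).
- spot_point(picture, query): "pixel" ([column, row] in pixels: a listed point, or the origin of a listed thing).
The state is a dict: "t": time; "q": joint angles; "joint_velocities": joint speeds; "effort": joint torques, N m; "tool_pos": TCP position; "tcp_rot": TCP orientation; "contact_force": force on the tool from outside, world axes, zero at the start; "moment": the same for the moment, N m; "width": finger opening in m.
Only numpy, scipy, OpenCV 4.12 (cv2) and the standard library are available. Lean on these libraries where they do the work, as an engineer would, in place of code of your own. Each camera call takes 0.05 s, during which the arm holds its last target.

TASK

Take the orange drive roller out of its blue holder, turn it until its splined stem meshes with the cross-shaped drive socket of the white jar labeller, and push it fully home, flange on the socket's rim, against the sprung ejector pin that would push it up again. Finish while still gripping the roller and keeping it pressed home: do not let go. Leave the black idler roller, the jar and the wrench where they are.

Things in the scene. Friction and masses are not known exactly. Their poses are not given: they have to be found in the camera images.
- roller_lug (a point): Grip lug on top of the loose orange drive roller (0.2 kg), which stands stem down in a blue holder. Aluminium, 30 mm along x, 18 mm along y, 42 mm high, a black line on top along x; below it the orange roller, 43 mm in diameter, 34 mm high. This point is in the lug on the roller's axis, 99 mm above the stem's tip, 17 mm below the lug's top. z up.
- roller_tip (a point): Lower tip of the orange roller's stem, axes as roller_lug. Above it: round tapered pilot 11 mm in diameter (0 to 10 mm up), splines of plus-shaped section 26 mm across, arms 8 mm thick along x and y (10 to 34 mm up; narrower in the lowest 4), flange 41 mm in diameter (34 to 40). In the holder the tip is 10 mm above the table.
- socket_rim (a point): Drive socket: upright steel ring, outer diameter 49 mm, brass keys inside leave a plus-shaped opening 29 mm across, channels 11 mm wide along x and y: the stem meshes every quarter turn, about 0.1 rad of play. Point: centre of the rim's top, 72 mm above the table. Its yaw varies; a gearbox keeps it from turning. Unmeshed, the stem's tip stops 10 mm below the rim; fully home it is 34 mm below.
- labeller: Fixed white jar labeller, 260 x 220 mm, deck 60 mm above the table, 12 mm below the socket's rim. Origin at table height under the socket's axis; the deck reaches from -85 to 175 mm in x and -80 to 140 mm in y. Two steel idler posts and a label reel stand up to 34 mm above the deck, on its +x half, 65 mm or more from the socket's axis.
- ejector (a joint): Red sprung ejector pin in the bottom of the socket: how far it is pressed down, m. 0 at rest (its top 26 mm below the rim), 0.008 with the roller fully home. It takes about 5 N to start and 12 N at fully home.
- idler_mid (a point): Bystander: black idler roller in the other holder, same head and lug but a smooth round stem; point on its axis half-way up, 57 mm above the stem's tip, lug's top 116 mm above the tip. Lug's axes as the orange roller's.
- holder_a: Fixed blue block 75 x 75 x 44 mm high; the orange roller's stem stands in a round hole in its top, 30 mm in diameter, 37 mm deep, its flange on the block's top. Origin at the centre of its underside.
- holder_b: The same kind of fixed block, holding the black idler. Origin at the centre of its underside.
- jar_mid (a point): Bystander: closed green glass jar, 68 mm in diameter, 105 mm high; point at its centre.
- wrench: Bystander: steel wrench lying flat on the table along its x, about 180 mm long. Origin on its underside near the middle.
There are look-alikes about, which are no part of the job. What is shaped like the part that bears roller_lug but green is not meant.

How it is judged (in metres and radians):
On the way, in this order (a step that is already met when the one before it is completed fails the run):
1. the orange roller is lifted out of its holder, its stem's tip 60 mm or more above the table (height (world z) of roller_tip above 0.06 m), for 0.1 s.
2. the stem's splines have meshed: tip 18 mm or more below the socket's rim, on its axis (z of roller_tip in the frame of socket_rim below -0.018 m and horizontal distance between roller_tip and socket_rim below 0.004 m and angle between roller_lug's own z axis and vertical below 0.15 rad and (angle between the x axis of roller_lug and the x axis of socket_rim, either way round below 0.2 rad or angle between the x axis of roller_lug and the y axis of socket_rim, either way round below 0.2 rad)), for 0.1 s.
At the end, for the whole second after the job is handed in: Roller meshed (within 4 mm of the axis, 0.2 rad of the channels, tilt under 0.08 rad), tip 31.5 mm or more below the rim (home is 34), ejector pressed 5.5 mm or more, at rest, fingers still on it with over 3 N; idler, jar and wrench within 30 mm of their starts (z of roller_tip in the frame of socket_rim below -0.0315 m and horizontal distance between roller_tip and socket_rim below 0.004 m and angle between roller_lug's own z axis and vertical below 0.08 rad and (angle between the x axis of roller_lug and the x axis of socket_rim, either way round below 0.2 rad or angle between the x axis of roller_lug and the y axis of socket_rim, either way round below 0.2 rad) and value of joint ejector above 0.0055 m and contact force between the fingers and roller above 3 N and linear speed of roller below 0.02 m/s and not (distance of idler_mid from where it was at the start of the episode above 0.03 m) and not (distance of jar_mid from where it was at the start of the episode above 0.03 m) and not (distance of wrench from where it was at the start of the episode above 0.03 m)); the arm keeps its last pose, push and grip.
It fails at once if the black idler roller is moved by more than 30 mm (distance of idler_mid from where it was at the start of the episode above 0.03 m).
It fails at once if the jar is moved by more than 30 mm (distance of jar_mid from where it was at the start of the episode above 0.03 m).
It fails at once if the wrench is moved by more than 30 mm (distance of wrench from where it was at the start of the episode above 0.03 m).
It also fails if it takes over 42 s, if anything falls off the work surface, if the arm or the gripper's body presses on something with over 40 N, if the wrist force passes 120 N, or if a joint passes its speed limit or range.

## Working session

There is one attempt and no reset: what is moved stays moved. The work goes in short steps, Python scripts to look and compute and a tool call to move; the robot and the scene stay as the last step left them, time stands still between calls to the robot, and variables do not carry over. Pictures are saved under pics/ and viewed, and the job is handed in when it is done.

Besides the shell and the picture viewer there is one more tool, called as a command line: name --argument value ..., lists and objects as JSON in quotes. servo_tool: Moves the arm, as the interface text tells. Its arguments: {"type":"object","properties":{"deltas":{"type":"array"},"newtons":{"type":"number"}},"required":["deltas"]}

```bash
mkdir -p pics; ls; cat > h.py <<'E'
import numpy as np, cv2
from bench import bot, camera, ticket, regions_of, spot_point
def K(p):
    H,W=p["pixels"].shape[:2]; f=H/2/np.tan(np.radians(p["fov_y"])/2)
    return np.array([[f,0,p["cx"]],[0,f,p["cy"]],[0,0,1.]])
def D(p): return np.array([p["k1"],0,0,0,0.])
def ray(p,px):
    u=cv2.undistortPoints(np.array([[px]],float),K(p),D(p))[0,0]
    E=np.array(p["extrinsics"]); d=E[:3,:3]@np.array([u[0],u[1],1]); return E[:3,3],d/np.linalg.norm(d)
def atz(p,px,z):
    o,d=ray(p,px); return o+d*(z-o[2])/d[2]
def tri(obs):
    A=np.zeros((3,3));b=np.zeros(3)
    for p,px in obs:
        o,d=ray(p,px);M=np.eye(3)-np.outer(d,d);A+=M;b+=M@o
    x=np.linalg.solve(A,b); 
    res=[np.linalg.norm((np.eye(3)-np.outer(ray(p,px)[1],ray(p,px)[1]))@(x-ray(p,px)[0])) for p,px in obs]
    return x,res
def proj(p,X):
    E=np.linalg.inv(np.array(p["extrinsics"]))
    return cv2.projectPoints(np.array(X,float).reshape(-1,3),cv2.Rodrigues(E[:3,:3])[0],E[:3,3],K(p),D(p))[0].reshape(-1,2)
def save(p,n,crop=None,s=1):
    im=p["pixels"][:,:,::-1]
    if crop: l,t,w,h=crop; im=im[t:t+h,l:l+w]
    im=cv2.resize(im,None,fx=s,fy=s,interpolation=cv2.INTER_CUBIC) if s!=1 else im
    cv2.imwrite("pics/"+n,im)
E
python3 - <<'E'
from h import *
np.set_printoptions(precision=4,suppress=True)
P={}
for n in ["scene","top","wrist"]:
    p=camera(n);P[n]=p;save(p,f"a_{n}.png");print(n,p["fov_y"],p["cx"],p["cy"],p["k1"]);print(np.array(p["extrinsics"]))
for q in ["roller_lug","roller_tip","socket_rim","labeller","idler_mid","holder_a","jar_mid","wrench"]:
    for n in P:
        print(q,n,[(round(r["score"],2),np.round(r["pixel"],1).tolist()) for r in spot_point(P[n],q)][:4])
print(bot.state())
E
```

```text
pics
scene 49.47029560806704 265.36844021706736 208.12746736753442 0.039304903369210435
[[-0.3825  0.7975 -0.4667  0.9921]
 [ 0.9239  0.3365 -0.1822  0.1013]
 [ 0.0117 -0.5008 -0.8655  0.8904]
 [ 0.      0.      0.      1.    ]]
top 57.63221823184041 276.32104416212593 214.1776958400056 -0.03230508734276559
[[-0.003  -0.9902  0.1396  0.4691]
 [-0.9989 -0.0036 -0.0473 -0.0699]
 [ 0.0473 -0.1396 -0.9891  0.803 ]
 [ 0.      0.      0.      1.    ]]
wrist 70.28951049184427 271.96788595155886 210.88883092636686 0.0022559124325093514
[[ 0.3768 -0.8838 -0.2772  0.2685]
 [-0.9263 -0.3599 -0.1117 -0.4571]
 [-0.001   0.2989 -0.9543  0.3728]
 [ 0.      0.      0.      1.    ]]
roller_lug scene [(0.98, [127.7, 153.0]), (0.95, [204.8, 190.2]), (0.57, [160.5, 134.6])]
roller_lug top [(0.94, [419.7, 216.4]), (0.91, [369.7, 207.1]), (0.84, [410.0, 256.3]), (0.62, [320.7, 210.7])]
roller_lug wrist []
roller_tip scene [(0.89, [140.3, 181.8]), (0.67, [171.3, 165.4]), (0.61, [213.0, 212.3])]
roller_tip top [(0.56, [401.2, 221.4])]
roller_tip wrist []
socket_rim scene [(0.8, [390.9, 224.1]), (0.58, [260.
[... 487 characters left out ...]
(0.98, [295.3, 154.7])]
jar_mid wrist []
wrench scene [(0.88, [250.3, 162.6])]
wrench top [(0.71, [302.3, 293.7]), (0.53, [272.3, 239.6])]
wrench wrist []
{'t': 1.35, 'q': array([-67.8365,  13.6451,  -0.7737,  75.5864,   0.0009,  90.0012]), 'joint_velocities': array([-0.0012,  0.0077, -0.0745, -0.0155, -0.098 ,  0.0389]), 'effort': array([ -0.0007, -53.8593,  34.6692,   0.0029,   0.0001,   0.    ]), 'tool_pos': array([ 0.198 , -0.4861,  0.2313]), 'tcp_rot': array([[ 0.9261,  0.3772, -0.    ],
       [ 0.3772, -0.9261,  0.0001],
       [ 0.    , -0.0001, -1.    ]]), 'contact_force': array([-0.2567, -0.4189,  0.2785]), 'moment': array([ 0.0253, -0.0169,  0.0464]), 'width': 0.08538770902083086}
```

```bash
python3 -c "
import cv2
for n in ['scene','top']:
    im=cv2.imread(f'pics/a_{n}.png');cv2.imwrite(f'pics/b_{n}.png',cv2.resize(im,(800,600)))"
```

```text
(no output)
```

View pics/b_scene.png

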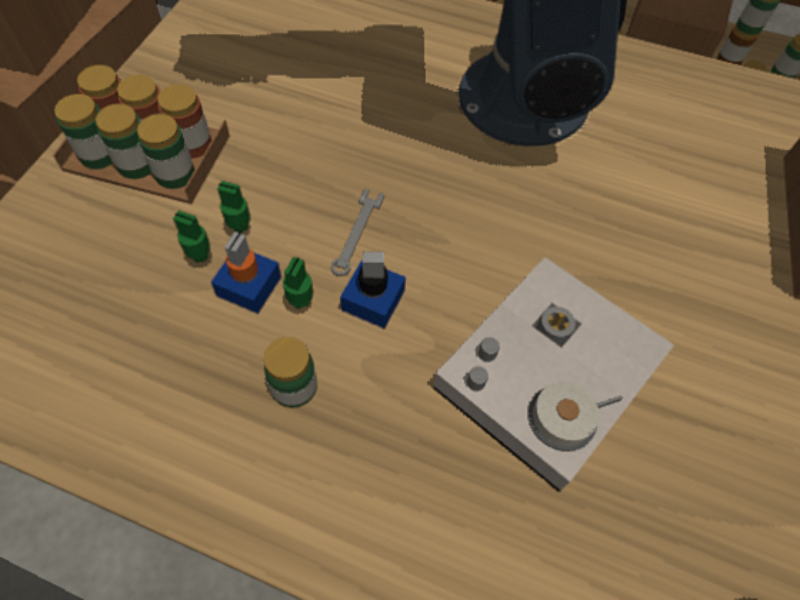

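View pics/b_top.png

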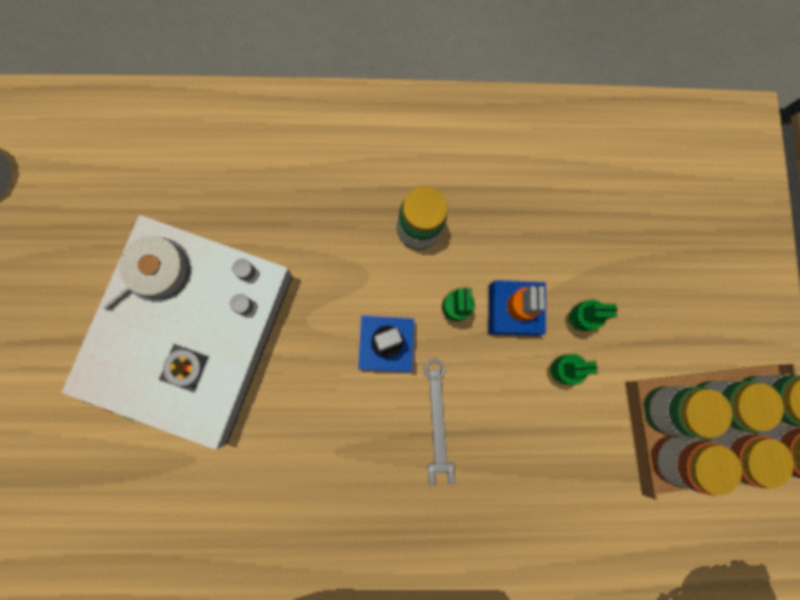

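Roller-like items, in 560-px top view: the orange one in the blue block at about (370,207), and three green look-alikes at (420,216), (410,256) and (321,211). A black one stands in the other block at (271,239). The orange one fits the description, so I'll confirm it enlarged.

```bash
python3 - <<'E'
import cv2,numpy as np
a=cv2.imread('pics/a_top.png')[185:245,335:395]; s=cv2.imread('pics/a_scene.png')[155:225,140:210]
b=cv2.imread('pics/a_top.png')[232:282,102:152];c=cv2.imread('pics/a_scene.png')[205:245,370:410]
r=lambda i:cv2.resize(i,(390,290) if 0 else (300,300),interpolation=cv2.INTER_CUBIC)
cv2.imwrite('pics/c.png',np.vstack([np.hstack([r(a),r(s)]),np.hstack([r(b),r(c)])]))
E
```

```text
(no output)
```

View pics/c.png

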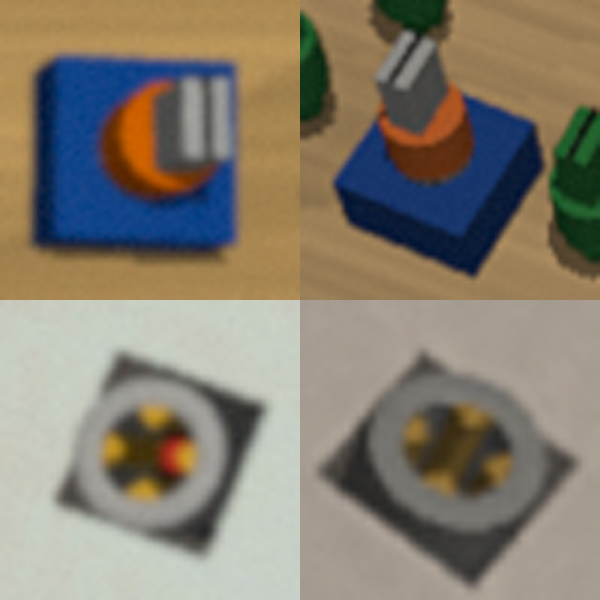

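The crop confirms it: aluminium lug on an orange roller in a blue block, lug top at top-view (376,208.6) with its line running up the picture. The socket's brass keys lie about along the picture axes, so the channels run at roughly 45°. I'll measure that again up close.

```bash
cat > h2.py <<'E'
from h import *
np.set_printoptions(precision=4,suppress=True)
E
python3 - <<'E'
from h2 import *
S=camera("scene");T=camera("top")
t=(376,208.6);s=(165.9,170.2)
print("lugtop tri",tri([(T,t),(S,s)]),atz(T,t,.126),atz(S,s,.126))
# line direction: top crop line (205..212, 78)->(208,158)
a=atz(T,(335+207/5,185+78/5),.126);b=atz(T,(335+209/5,185+158/5),.126)
print(a,b,np.degrees(np.arctan2(*(a-b)[1::-1])))
a=atz(S,(140+122/300*70,155+33/300*70),.126);b=atz(S,(140+92/300*70,155+80/300*70),.126)
print(a,b,np.degrees(np.arctan2(*(a-b)[1::-1])))
t=(102+150/6,232+452/6);s=(370+457-457+ (457-300)/300*40,205+152/300*40)
print("socket",tri([(T,t),(S,s)]),atz(T,t,.072),atz(S,s,.072))
print("holder a", atz(T,(335+140/5,185+150/5),.044))
print(bot.state()["t"])
E
```

```text
lugtop tri (array([ 0.5752, -0.2827,  0.1238]), [np.float64(0.0022633232913560355), np.float64(0.002263323291355963)]) [ 0.5756 -0.2843  0.126 ] [ 0.5763 -0.2791  0.126 ]
[ 0.5904 -0.2856  0.126 ] [ 0.5608 -0.2852  0.126 ] -0.8850817250396843
[ 0.5578 -0.2833  0.126 ] [ 0.5872 -0.2832  0.126 ] -179.84551203480007
socket (array([ 0.3889,  0.2069, -0.0761]), [np.float64(0.01494300867140838), np.float64(0.014943008671408445)]) [0.3971 0.1723 0.072 ] [0.4888 0.1795 0.072 ]
holder a [ 0.5751 -0.2828  0.044 ]
1.45
```

```bash
python3 - <<'E'
from h2 import *
S=camera("scene");T=camera("top")
t=(127,257.3);s=(390.9,225.3)
print("socket",tri([(T,t),(S,s)]),atz(T,t,.072),atz(S,s,.072))
for g in [(457/800*560,305*.7),(590*.7,318*.7),(570*.7,370*.7)]: print(atz(T,g,.05))
print(bot.state()["t"])
E
```

```text
socket (array([0.4889, 0.1783, 0.0708]), [np.float64(0.0013270065942350773), np.float64(0.0013270065942350185)]) [0.4893 0.1766 0.072 ] [0.4889 0.1794 0.072 ]
[ 0.577  -0.1934  0.05  ]
[ 0.5591 -0.3838  0.05  ]
[ 0.4857 -0.3512  0.05  ]
1.55
```

servo_tool --deltas '[0,0,0.05,5,-0.5,0,5,0,0,0.1,10.6,-1.1,0,5,0,0,0.15,16,-1.7,0,5,0,0,0.2,21.3,-2.3,0,5,0,0,0.25,26.6,-2.8,0,5,0,0,0.3,32,-3.4,0,5,0,0,0.35,37.3,-4,0,5,0,0,0.386,42.6,-4.6,0,5,0,0,0.386,42.6,-4.6,0,5,0,0,0.386,42.6,-4.6,0,5]'

```text
t: 2.8
tool_pos: [0.5749, -0.2828, 0.2309]
tcp_rot: [[1.0, 0.002, -0.001], [0.002, -1.0, 0.0], [-0.001, -0.0, -1.0]]
contact_force: [0.2, 0.9, -0.2]
width: 0.0502
```

```bash
python3 - <<'E'
from h2 import *
W=camera("wrist");save(W,"w1.png");st=bot.state();print(st["t"],st["q"],st["tool_pos"],st["tcp_rot"],st["width"])
print([(r["score"],r["pixel"]) for r in spot_point(W,"roller_lug")])
for X in [(.5755,-.283,.126),(.5905,-.283,.126),(.5605,-.283,.126)]: print(proj(W,X))
E
```

```text
2.85 [-26.2361  25.3867  16.6557  81.3054  -0.0111 153.7252] [ 0.5745 -0.2832  0.2312] [[ 1.      0.0007 -0.0007]
 [ 0.0007 -1.      0.0001]
 [-0.0007 -0.0001 -1.    ]] 0.05011521357309292
[(0.86, [272.7, 202.4]), (0.84, [458.2, 195.5]), (0.69, [239.2, 272.4])]
[[272.4512 208.9065]]
[[272.4813 192.0483]]
[[272.4221 225.1878]]
```

View pics/w1.png

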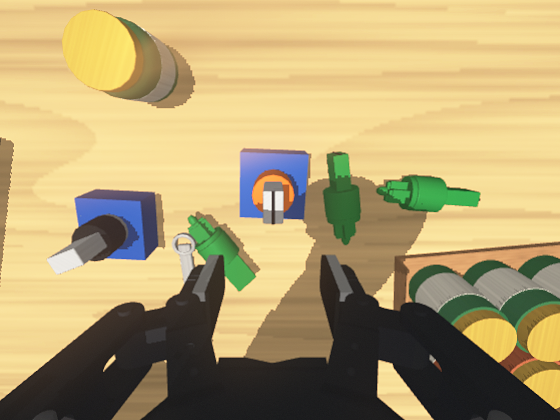

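```bash
python3 - <<'E'
from h2 import *
S=camera("scene");save(S,"s2.png",(80,80,280,210),2.8)
W=camera("wrist");save(W,"w2.png",(170,130,200,150),4)
E
```

```text
(no output)
```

View pics/s2.png

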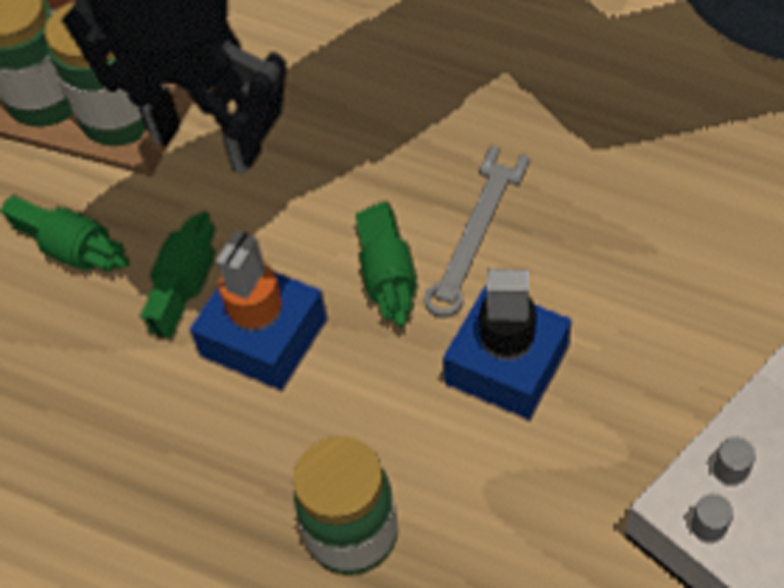

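View pics/w2.png

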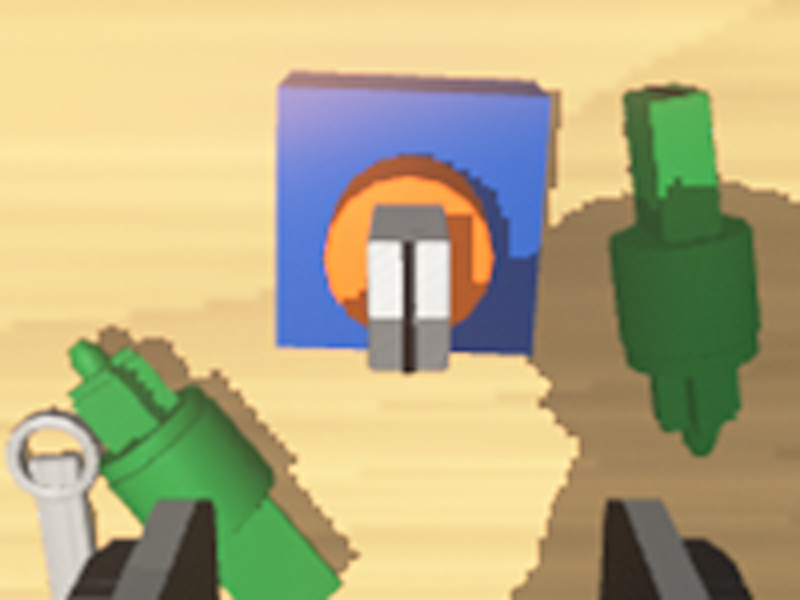

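The green look-alikes, which stand on narrow tips, have toppled by themselves; the tool stayed 0.23 m up. The wrench ring is unmoved at scene (238,187), and nothing blocks the fingers. In the wrist view the orange lug is centred at (272.1,206.5) and square with the jaws, so I'll descend and grip.

servo_tool --deltas '[0,0,0,0.2,0,5,5,0,0,0,0.2,0,10,5,0,0,0,0.2,0,14.1,5,0,0,0,0.2,0,14.1,5,0,0,0,0.2,0,14.1,1,0,0,0,0.2,0,14.1,1,0,0,0,0.2,0,14.1,1,0,0,0,0.2,0,14.1,1,0,0,0,0.2,0,14.1,1]' --newtons 80

```text
t: 4.12
tool_pos: [0.5785, -0.2836, 0.0928]
tcp_rot: [[1.0, 0.001, 0.004], [0.001, -1.0, -0.002], [0.004, 0.002, -1.0]]
contact_force: [0.0, 0.1, 6.2]
width: 0.0167
```

servo_tool --deltas '[0,0,0,0,0,0,1,0,0,0,0,0,-1.5,1,0,0,0,0,0,-5,1,0,0,0,0,0,-9,1,0,0,0,0,0,-13,1,0,0,0,0,0,-16,1,0,0,0,0,0,-16,1,0,0,0,0,0,-16,1]'

```text
t: 5.12
tool_pos: [0.5769, -0.2827, 0.2498]
tcp_rot: [[1.0, 0.001, -0.001], [0.001, -1.0, 0.0], [-0.001, -0.0, -1.0]]
contact_force: [1.1, 0.5, -1.9]
width: 0.0169
```

```bash
python3 - <<'E'
from h2 import *
W=camera("wrist");save(W,"w3.png");S=camera("scene");save(S,"s3.png",(80,80,280,210),2.8);st=bot.state();print(st["t"],st["q"],st["tool_pos"],st["tcp_rot"],st["width"],st["contact_force"])
E
```

```text
5.225 [-26.11    25.5176  19.4345  84.0527   0.0049 153.8469] [ 0.5766 -0.2826  0.2489] [[ 1.      0.0008 -0.0021]
 [ 0.0008 -1.      0.0011]
 [-0.0021 -0.0011 -1.    ]] 0.01740034323703307 [-0.1955 -0.6586 -2.168 ]
```

View pics/w3.png

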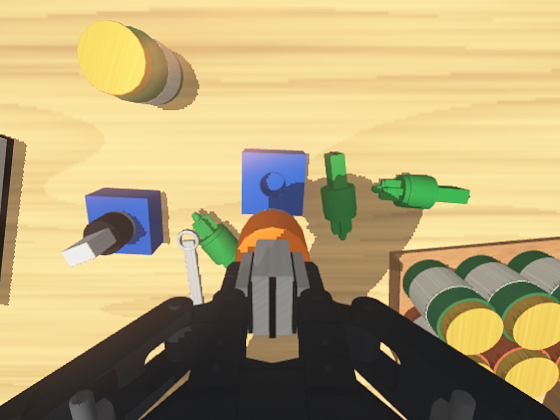

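View pics/s3.png

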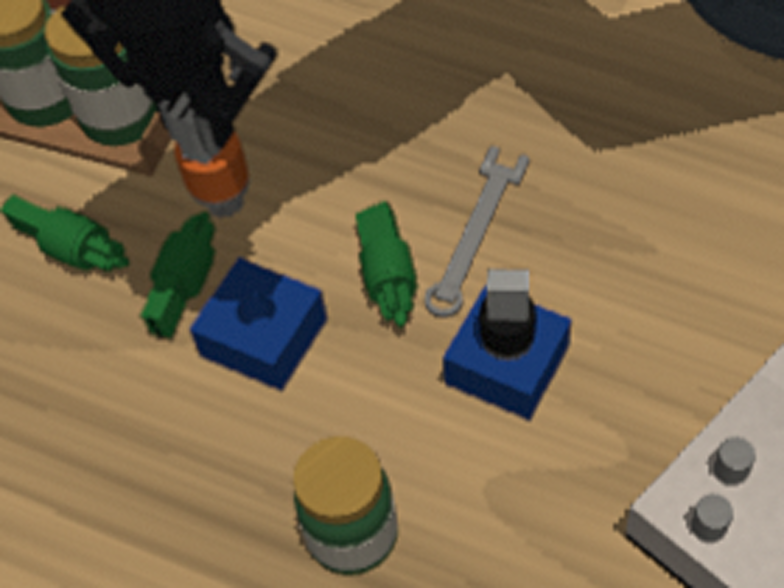

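The roller is out and held upright (the empty holder hole shows at wrist (272,182)). Next, carry it high over to the socket, turning about 39° on the way.

servo_tool --deltas '[0,0,-0.04,-0.6,-3,0,1,0,0,-0.12,-1.6,-8.2,0,1,0,0,-0.2,-2.7,-14,0,1,0,0,-0.28,-3.8,-20,0,1,0,0,-0.37,-5,-26,0,1,0,0,-0.46,-6.1,-32,0,1,0,0,-0.55,-7.3,-38,0,1,0,0,-0.64,-8.2,-43,0,1,0,0,-0.68,-8.8,-46.1,0,1,0,0,-0.68,-8.8,-46.1,0,1]'

```text
t: 6.48
tool_pos: [0.4878, 0.1798, 0.2493]
tcp_rot: [[0.775, 0.632, -0.002], [0.632, -0.775, -0.0], [-0.002, -0.001, -1.0]]
contact_force: [-0.9, -1.0, -0.9]
width: 0.0171
```

servo_tool --deltas '[0,0,0,0,0,0,1,0,0,0,0,0,0,1]'

```text
t: 6.72
tool_pos: [0.4889, 0.177, 0.25]
tcp_rot: [[0.778, 0.628, -0.001], [0.628, -0.778, -0.0], [-0.001, -0.0, -1.0]]
contact_force: [0.4, -0.9, -2.1]
width: 0.0166
```

```bash
python3 - <<'E'
from h2 import *
W=camera("wrist");save(W,"w4.png",(130,60,280,210),2.8);T=camera("top");save(T,"t4.png",(60,180,160,120),5);st=bot.state();print(st["t"],st["q"],st["tool_pos"],st["tcp_rot"],st["width"],st["contact_force"])
print(proj(W,(.489,.178,.072)))
import pickle;pickle.dump((W,T,st),open("p4.pkl","wb"))
E
```

```text
6.825 [ 19.9096  12.8576   0.9483  78.1002   0.0015 160.9979] [0.489  0.1771 0.2502] [[ 0.7781  0.6281 -0.0002]
 [ 0.6281 -0.7781 -0.    ]
 [-0.0001 -0.0001 -1.    ]] 0.016710019184312447 [ 0.8807 -0.0865 -2.6644]
[[271.5671 189.461 ]]
```

View pics/w4.png

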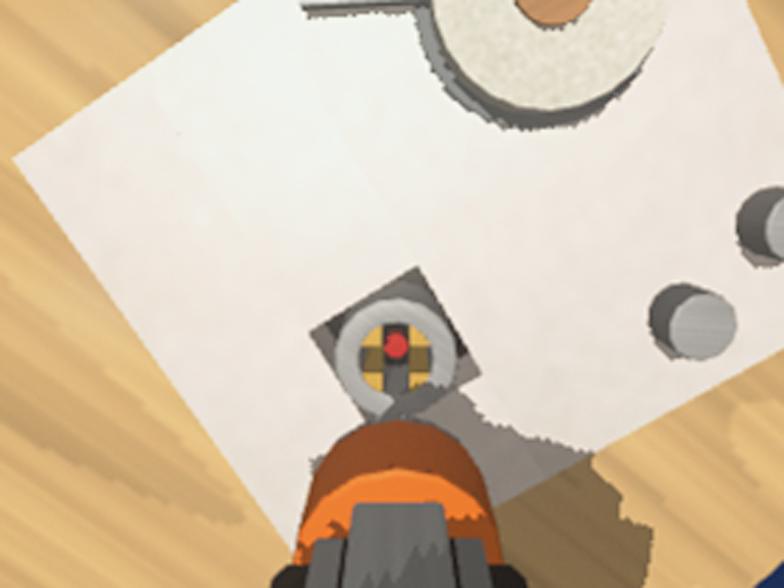

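View pics/t4.png

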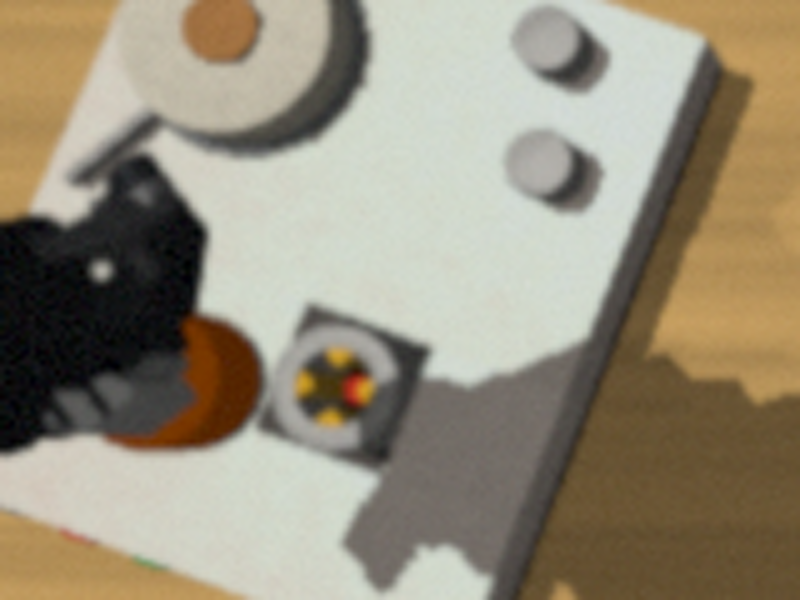

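```bash
python3 - <<'E'
from h2 import *
import pickle;W,T,st=pickle.load(open("p4.pkl","rb"))
save(W,"w4a.png",(242,158,60,45),13); save(W,"w4b.png",(222,200,100,150),4)
for z in (.072,):
  for c in [(.489,.178)]:
    print(proj(W,(*c,z)))
E
```

```text
[[271.5671 189.461 ]]
```

View pics/w4a.png

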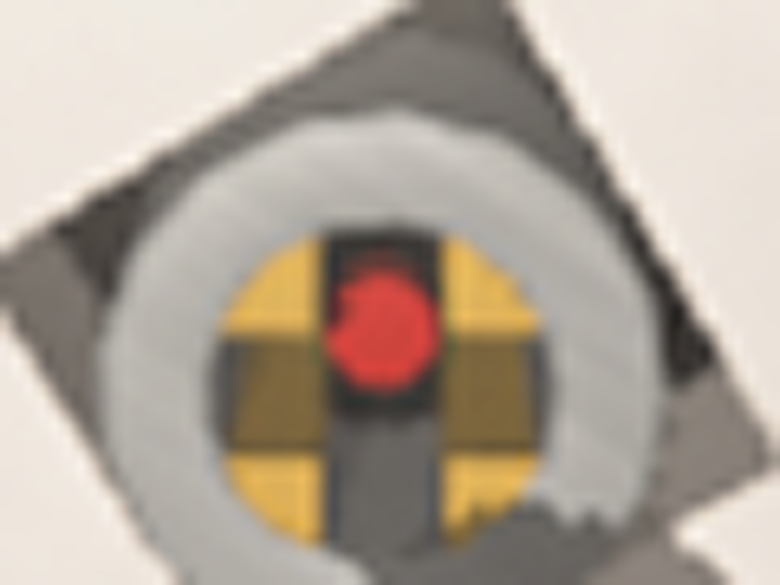

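View pics/w4b.png

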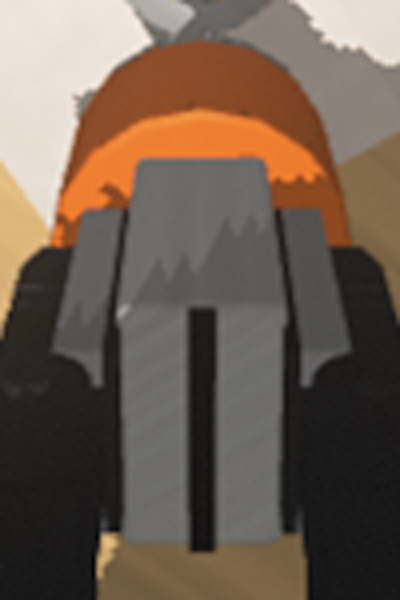

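```bash
python3 - <<'E'
from h2 import *
import pickle;W,T,st=pickle.load(open("p4.pkl","rb"))
R=st["tcp_rot"];p0=st["tool_pos"]
tl=lambda X:R.T@(X-p0)*1000
print("rim rel tcp mm",tl(atz(W,(270.9,187.7),.072)),atz(W,(270.9,187.7),.072))
for z in (.278,.280,.282,.284,.286,.288):
    a=atz(W,(272.25,276.6),z);b=atz(W,(272.25,335.4),z)
    w=np.linalg.norm(atz(W,(222+120.5/4-.5,276.6),z)-atz(W,(222+284.5/4-.5,276.6),z))
    print(z,np.linalg.norm(a-b),w,tl((a+b)/2))
# roller top disc outline: left/right edges at rows, z ~ lugtop-.042, radius 21.5
c=lambda x,y:(222+(x+.5)/4-.5,200+(y+.5)/4-.5)
for n,x in [("front bottom edge of disc top",c(200,112))]:
    for z in (.241,.243): print(n,z,tl(atz(W,x,z)))
E
```

```text
rim rel tcp mm [  2.5201  -1.4182 178.248 ] [0.4901 0.1798 0.072 ]
0.278 0.030507921954088666 0.017647941295563293 [ -4.4214  -0.1217 -27.7511]
0.28 0.029972928415076962 0.017338463167744764 [ -3.0064  -0.1234 -29.7513]
0.282 0.029437934876065237 0.01702898503992628 [ -1.5915  -0.125  -31.7515]
0.284 0.028902941337053536 0.016719506912107752 [ -0.1766  -0.1267 -33.7518]
0.286 0.02836794779804175 0.016410028784289224 [  1.2384  -0.1283 -35.752 ]
0.288 0.027832954259030068 0.016100550656470702 [  2.6533  -0.13   -37.7522]
front bottom edge of disc top 0.241 [19.3922 -0.4237  9.2454]
front bottom edge of disc top 0.243 [20.1452 -0.421   7.2453]
```

```bash
python3 - <<'E'
import cv2
im=cv2.imread('pics/w3.png')[140:224,230:318];cv2.imwrite('pics/w3c.png',cv2.resize(im,None,fx=7,fy=7,interpolation=cv2.INTER_CUBIC))
im=cv2.imread('pics/w1.png')[140:224,230:318];cv2.imwrite('pics/w1c.png',cv2.resize(im,None,fx=7,fy=7,interpolation=cv2.INTER_CUBIC))
E
```

```text
(no output)
```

View pics/w3c.png

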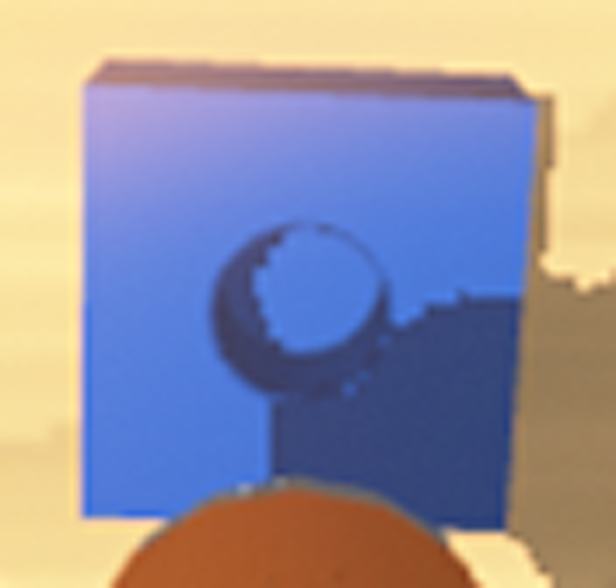

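View pics/w1c.png

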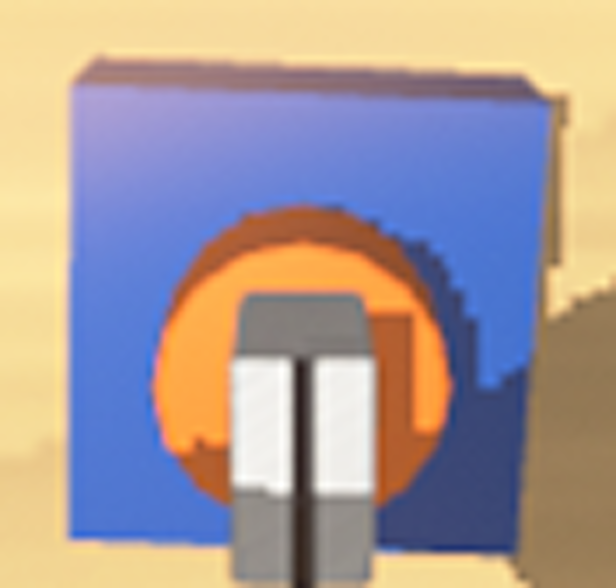

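```bash
python3 - <<'E'
from h2 import *
import pickle;W,T,st=pickle.load(open("p4.pkl","rb"))
R=st["tcp_rot"];p0=st["tool_pos"]
E4=np.array(W["extrinsics"]); C=E4.copy(); C[:3,3]=R.T@(E4[:3,3]-p0); C[:3,:3]=R.T@E4[:3,:3]; print(C)
def at(px,pos,z):
    u=cv2.undistortPoints(np.array([[px]],float),K(W),D(W))[0,0]
    Rn=np.diag([1,-1,-1.]); d=Rn@C[:3,:3]@np.array([u[0],u[1],1]); o=Rn@C[:3,3]+pos; return o+d*(z-o[2])/d[2]
p3=np.array([.5766,-.2826,.2489]);p1=np.array([.5747,-.283,.2311])
print("hole",at((272.4,184),p3,.044)-p3)
print("lug w1",at((272.9,206.6),p1,.126), "hole",at((272.4,184),p3,.044))
E
```

```text
[[-0.0004 -0.9541 -0.2994  0.0763]
 [ 1.     -0.0004 -0.0001 -0.0002]
 [ 0.     -0.2994  0.9541 -0.1418]
 [ 0.      0.      0.      1.    ]]
hole [ 0.0009 -0.0003 -0.2049]
lug w1 [ 0.5774 -0.2836  0.126 ] hole [ 0.5775 -0.2829  0.044 ]
```

servo_tool --deltas '[0,0,0,0.2,-0.15,4.5,1,0,0,0,0.2,-0.15,8.5,1,0,0,0,0.2,-0.15,8.5,1,0,0,0,0.2,-0.15,8.5,1]'

```text
t: 7.32
tool_pos: [0.4902, 0.1804, 0.1668]
tcp_rot: [[0.777, 0.629, 0.001], [0.629, -0.777, 0.001], [0.001, 0.0, -1.0]]
contact_force: [-0.1, -0.5, -2.4]
width: 0.0168
```

```bash
python3 - <<'E'
from h2 import *
S=camera("scene");save(S,"s5.png",(360,160,80,80),7);T=camera("top");save(T,"t5.png",(80,210,100,80),7);st=bot.state();print(st["t"],st["tool_pos"],st["tcp_rot"],st["width"],st["contact_force"])
print(proj(S,[.489,.178,.072]),proj(S,[.489,.178,.085]),proj(T,[.489,.178,.072]))
import pickle;pickle.dump((S,T,st),open("p5.pkl","wb"))
E
```

```text
7.425 [0.4906 0.1807 0.1672] [[ 0.7773  0.6291  0.0027]
 [ 0.6291 -0.7773  0.0011]
 [ 0.0028  0.0008 -1.    ]] 0.016893558072310164 [ 0.1507  0.2834 -2.5903]
[[390.199 225.087]] [[391.8124 222.0527]] [[126.2488 257.4621]]
```

View pics/s5.png

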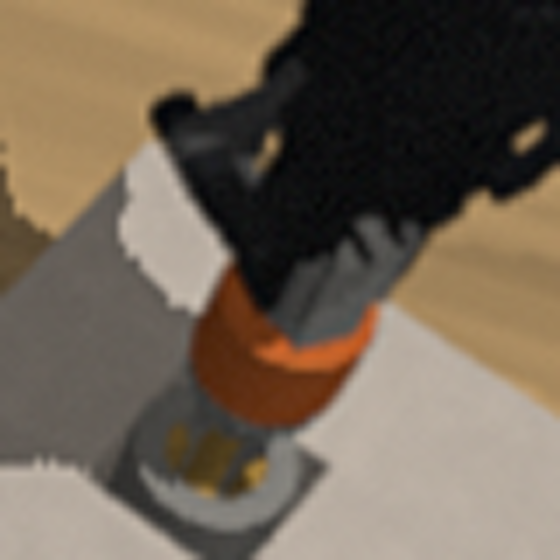

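View pics/t5.png

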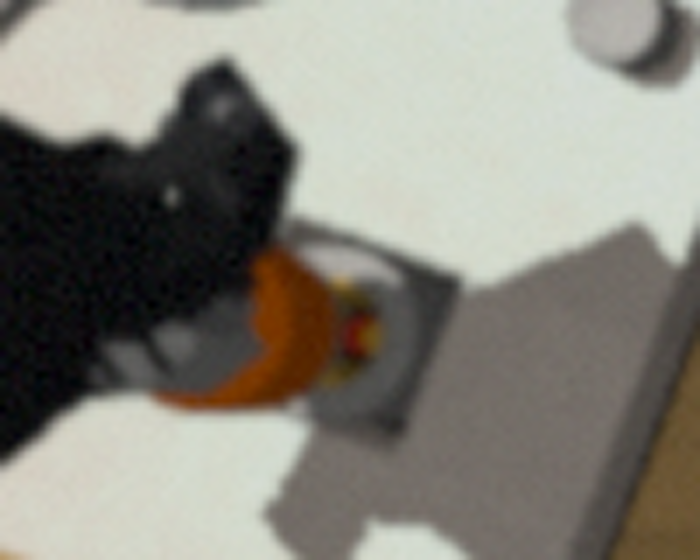

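servo_tool --deltas '[0,0,0,0,0,1.2,1,0,0,0,0,0,2.0,1,0,0,0,0,0,2.5,1,0,0,0,0,0,2.8,1,0,0,0,0,0,2.8,1]'

```text
t: 8.05
tool_pos: [0.4896, 0.1806, 0.1372]
tcp_rot: [[0.777, 0.629, 0.0], [0.629, -0.777, 0.0], [0.0, -0.0, -1.0]]
contact_force: [1.9, 1.0, -2.3]
width: 0.0171
```

No resistance 6 mm past the unmeshed stop, so the splines are in. Continuing down onto the ejector.

servo_tool --deltas '[0,0,0,0,0,0.5,1,0,0,0,0,0,1.0,1,0,0,0,0,0,1.4,1,0,0,0,0,0,1.7,1,0,0,0,0,0,1.7,1]' --newtons 110

```text
t: 8.68
tool_pos: [0.4899, 0.1807, 0.1211]
tcp_rot: [[0.777, 0.629, 0.001], [0.629, -0.777, 0.001], [0.002, 0.0, -1.0]]
contact_force: [-1.2, 1.0, 10.2]
width: 0.0163
```

servo_tool --deltas '[0,0,0,0,0,0.15,1,0,0,0,0,0,0.3,1,0,0,0,0,0,0.3,1,0,0,0,0,0,0.3,1]'

```text
t: 9.18
tool_pos: [0.4902, 0.1808, 0.1208]
tcp_rot: [[0.777, 0.629, 0.004], [0.629, -0.777, 0.002], [0.004, 0.001, -1.0]]
contact_force: [-8.6, -2.6, 35.0]
width: 0.0164
```

servo_tool --deltas '[0,0,0,0,0,-0.1,1,0,0,0,0,0,-0.1,1,0,0,0,0,0,-0.1,1,0,0,0,0,0,-0.1,1]'

```text
t: 9.68
tool_pos: [0.4901, 0.1808, 0.1208]
tcp_rot: [[0.777, 0.629, 0.003], [0.629, -0.777, 0.001], [0.003, 0.001, -1.0]]
contact_force: [-5.0, -1.2, 25.9]
width: 0.0169
```

```bash
python3 - <<'E'
from h2 import *
W=camera("wrist");S=camera("scene");a=S["pixels"][160:250,350:440,::-1];b=W["pixels"][150:350,180:380,::-1]
cv2.imwrite("pics/f.png",np.hstack([cv2.resize(a,(400,400),interpolation=2),cv2.resize(b,(400,400),interpolation=2)]));save(S,"f_s.png")
st=bot.state();print(st["t"],st["tool_pos"],st["tcp_rot"],st["width"],st["contact_force"],st["joint_velocities"])
E
```

```text
9.775 [0.4901 0.1808 0.1208] [[ 0.777   0.6295  0.003 ]
 [ 0.6295 -0.777   0.0014]
 [ 0.0032  0.0008 -1.    ]] 0.016534620034690466 [-5.8669 -1.5111 25.8239] [ 0.0484 -0.0596 -0.1037 -0.0984  0.0938 -0.0843]
```

View pics/f.png

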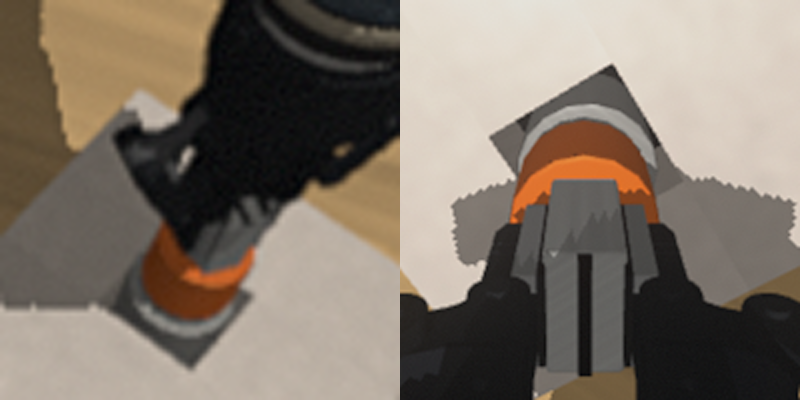

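View pics/f_s.png

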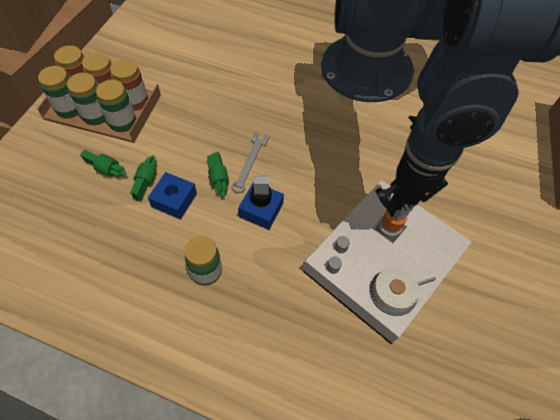

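The roller is seated: the flange sits on the rim, and the TCP stays at 0.1208 m (predicted 0.119–0.121) whether the push is 35 or 26 N, which means a hard stop. The idler, jar and wrench are where they were.

```bash
python3 -c "
from bench import ticket
print(ticket.finish_job())"
```

```text
the job is handed in; nothing more can be done
None
```

I lifted the orange roller out of its holder, turned it about 39° and pushed it fully home in the socket. I handed the job in at about t = 9.8 s, still gripping at 110 N and pressing down with about 26 N.

**Meshing:** There was no resistance 6 mm past the height where an unmeshed stem would stop. After that the push rose to about 10 N on the ejector, then to 35 N at a hard stop.

**Seating:** The TCP stayed at 0.1208 m at both 35 N and 26 N of push. That puts the stem's tip about 34 mm below the rim, and tool tilt was about 0.003 rad. In the last pictures the flange sits on the rim.

**Bystanders:** The idler, jar and wrench look unmoved in the last scene picture.

**What disagreed or went off plan:**
- **Camera estimates:** they differed by 2–5 mm before the insertion. I used the wrist view; a side force of about 6 N remained at the end.
- **Finger opening:** it read about 17 mm on the 18 mm lug.
- **Green look-alikes:** all three fell over early on, apparently by themselves, and are still on the table.

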